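Find the hidden catch of the valve-key box

ROBOT

A 6-joint arm with a two-finger parallel gripper is mounted at the origin on the work surface. World frame = base frame: x ahead of the robot, y to its left, z up, the work surface at z = 0. Lengths are in m, angles in rad, forces in N, time in s.
With the tool pointing down it reaches from about 0.375 to 0.825 m from the base axis. Payload 5.5 kg.
Tool frame: the origin (TCP) lies at the very end of the fingers, on their centre line; the grasp point (between the pads) lies 19 mm behind it; z points along the fingers, y is the direction in which the jaws open and shut (so a half turn about z gives the same grasp; the last joint's range is limited). The gripper opens to 85 mm and grips with 20 to 120 N. Pads are 22 mm wide; open, the fingers measure 114 mm over their backs; the gripper's body (76 mm by 85 mm) begins 54 mm behind the grasp point. The pads swing forward as they close: fully open they stand 13 mm farther back than shut.
Start: joints at [0, 0.314, -0.047, 1.21, 0, 1.571], TCP at [0.6, -0, 0.231] pointing down, gripper open.
Joint ranges: [-2.67, 2.67], [-0.69, 1.73], [-1.03, 1.25], [-2.08, 2.16], [-1.42, 1.45], [-3.14, 3.14]. Speed limits (rad/s): [2.39, 2.39, 3.01, 3.14, 3.14, 3.14].

INTERFACE

Orientations are given as a unit quaternion [x, y, z, w].
In Python, from cell import * gives the robot as it stands. Calls block until the motion is done:
- reach(position, orientation): joint-space move of the TCP to a pose.
- line_to(position, attitude=None, rate=0.15, force_limit=None): straight line of the TCP; attitude=None keeps the orientation; rate is the mean speed in m/s. With force_limit (N) it stops when the force on the tool has changed by that much, and returns True; else False.
- move_j(angles): joint-space move.
- gripper_to(opening, grip_force=None): finger opening in m; grip_force is the grip in N (None keeps the last); returns when the fingers have stopped.
- sleep(seconds).
- ik(position, orientation): joint angles nearest the present ones, or None.
- snapshot(name): name is "scene" or "side" or "wrist"; returns a dict with "pixels" (480x640x3 uint8, red, green, blue), "depth" (480x640 float32, m along the optical axis (not along the pixel's ray), 0 where there is no reading), "mtx" (3x3 intrinsics, pixels), "dist" ([k1, k2, p1, p2, k3] as OpenCV has them; the pictures are not rectified), "R" (3x3) and "t" (3): a world point X has camera coordinates R X + t; the wrist camera has in their place "mount" (4x4, takes a point from camera to tool coordinates, whose origin is the TCP and whose axes are the flange's). Camera axes: x right, y down, z forward; pixel columns grow to the right and rows downward; lengths in m; the calibration is good to about 2 mm. A picture is of the moment at which its call begins: read the wrist's pose just before it.
A pose or a line that the arm cannot do raises IKError and nothing moves.
- finish_job(): hands the job in, once; it reports no verdict.
Trained networks look in the newest picture that a camera, given by its name, has taken for a name from the list of things; names that differ only in an ending like _2 or _b are one class to them, and where a whole thing is asked for, a point or a joint stands for the part that bears it (a point fixed in the world has none). Each returns a list of dicts, best first, with "conf" (0 to 1); they miss things now and then, are a little off and sometimes report something else, mostly with a low value. They report only what shows in the picture. A call takes as long as a camera call.
- recognise(thing, camera): "box" ([centre column, centre row, width, height] in pixels, round what is visible of it).
- cut_out(thing, camera): "pixels" (480x640 bool, what is visible of it) and "box" ([centre column, centre row, width, height] in pixels, round what is visible of it).
- mark_of(thing, camera): "centre" ([row, column] in pixels: a listed point, or the origin of a listed thing).
Readings, each from a call of its own:
- get_t(): time.
- get_qpos(): joint angles.
- get_qvel(): joint speeds.
- get_joint_torque(): joint torques, N m.
- get_tool_pos(): TCP position.
- get_tcp_rot(): TCP orientation.
- get_force(): force on the tool from outside, world axes, zero at the start.
- get_wrist_torque(): the same for the moment, N m.
- get_finger_gap(): finger opening in m.
Only numpy, scipy, OpenCV 4.12 (cv2) and the standard library are available. Lean on these libraries where they do the work, as an engineer would, in place of code of your own. Each camera call takes 0.05 s, during which the arm holds its last target.

TASK

The red cover of the grey key box is held by a concealed catch: one of the four identical steel plates in the box's front panel gives when pressed, the other three are solid blanks. Feel across the plates with light presses of the closed fingertips until you find the one that gives, push it fully in so that the cover pops up and stays up, then move clear. Do not force the solid plates, do not touch the cover itself, and leave the fittings lying around where they are.

Things in the scene. Friction and masses are not known exactly. Their poses are not given: they have to be found in the camera images.
- panel (a point): Key box: a heavy grey steel box fixed to the bench, 240 (its x) x 300 (its y) x 60 mm high, lid side up. This point is the centre of its flat front panel strip, on the panel's face 60 mm above the bench; axes are the box's: x towards the red cover, y along the row of plates, z up. The strip is 100 mm (x) by 300 mm (y); the red cover begins 52 mm from this point in +x.
- plate1 (a point): Centre of the top face of plate position 1 of 4: a bare-steel square plate, 44 x 44 mm, lying 1.5 mm below the panel's face in a 45 mm square opening. The four stand in a row 66 mm apart along the box's y (position 1 at -y). Three are rigid blanks, one is the catch's push plate; they look the same and only touch tells which, a different one each time.
- plate2 (a point): The same for plate position 2, 66 mm from position 1 along the box's y.
- plate3 (a point): The same for plate position 3, 132 mm from position 1 along the box's y.
- plate4 (a point): The same for plate position 4, 198 mm from position 1 along the box's y.
- release (a joint): How far the push plate (the one of the four that gives) is pressed in, m: 0 as found, 0.008 fully in. It slides straight down, yields to about 3 N plus a little for speed, comes to a hard stop at 8 mm and stays where it is left (no return spring).
- cover (a joint): Opening angle of the red sheet-metal cover, rad: 0 shut, level and flush with the panel; 0.4 when the push plate is fully in (50 rad per m of press: it rises as the plate goes down, and stays up). 116 mm (x) by 276 mm (y), hinged along the box's far +x side, so its free edge next to the panel rises, by about 45 mm, away from the panel.
- coupling_mid (a point): Bystander: loose steel pipe coupling standing upright, 60 mm diameter, 50 mm high; point at its centre.
- nipple_mid (a point): Bystander: loose red pipe nipple standing upright, 48 mm diameter, 65 mm high; point at its centre.
- jar_mid (a point): Bystander: loose jar with a black cap, 62 mm diameter, 75 mm high; point at its centre.
- tee_mid (a point): Bystander: loose dark steel pipe tee lying flat, 80 mm long, about 40 mm high; point on its run, 19 mm up.
- elbow_mid (a point): Bystander: loose brass elbow lying flat, legs 50 mm, 36 mm thick; point at its bend, 18 mm up.
- flange_mid (a point): Bystander: loose aluminium flange ring lying flat, 90 mm diameter, 16 mm high; point at its centre.
- wrench_grip (a point): Bystander: loose wrench lying flat, 170 mm long; point on its handle.

How it is judged:
On the way:
1. a fingertip presses the push plate at least 6 mm in (value of joint release above 0.006 m and contact force between the fingers and release above 0.5 N), for 0.05 s.
At the end, for the whole second after the job is handed in: The push plate is in by more than 6 mm of its 8, the cover stands open by more than 0.30 rad and is at rest, and the robot touches nothing (value of joint cover above 0.3 rad and value of joint release above 0.006 m and velocity of joint cover below 0.05 rad/s).
It fails at once if the robot presses on anything with more than 45 N (contact force between the arm and anything else above 45 N).
It fails at once if the cover itself is touched with more than 2 N (contact force between the arm and cover above 2 N).
It fails at once if a bystander is lifted, carried or shifted by more than 25 mm (distance of any of coupling_mid, nipple_mid, jar_mid, tee_mid, elbow_mid, flange_mid, wrench_grip from where it was at the start of the episode above 0.025 m).
It also fails if it takes over 48 s, if anything falls off the work surface, if the arm or the gripper's body presses on something with over 40 N, if the wrist force passes 120 N, or if a joint passes its speed limit or range.

## Working session

There is one attempt and no reset: what is moved stays moved. The work goes in short steps, each a Python script; the robot and the scene stay as the last script left them, time stands still between calls to the robot, and variables do not carry over. Pictures are saved under pics/ and viewed, and the job is handed in when it is done.

```bash
mkdir -p pics; ls
cat > h.py <<'E'
from cell import *
import numpy as np, cv2
def save(s,n): cv2.imwrite('pics/'+n+'.png', cv2.cvtColor(s['pixels'],cv2.COLOR_RGB2BGR))
def world(s,row,col,z=None):
    u=cv2.undistortPoints(np.array([[[col,row]]],float),s['mtx'],np.array(s['dist']))[0,0]
    ray=np.array([u[0],u[1],1.]); R=np.array(s['R']);t=np.array(s['t'])
    o=-R.T@t; d=R.T@ray
    k=(z-o[2])/d[2] if z is not None else s['depth'][int(round(row)),int(round(col))]
    return o+k*d
E
python3 - <<'E'
from h import *
print(get_t(),get_tcp_rot(),get_tool_pos())
for c in ("scene","side"):
    s=snapshot(c); save(s,c+'0')
    for n in ["panel","plate1","plate2","plate3","plate4"]:
        m=mark_of(n,c)
        for a in m[:4]:
            r,q=a['centre']; print(c,n,round(a['conf'],2),np.round([r,q]),world(s,r,q,0.0585).round(4),world(s,r,q).round(4))
print(get_t())
E
```

```text
pics
0.0 [ 7.07097467e-01  7.07115567e-01 -6.21414542e-04 -6.00254612e-04] [5.99412464e-01 2.19135946e-06 2.30435165e-01]
scene panel 0.63 [235. 352.] [0.5545 0.039  0.0585] [0.5556 0.0396 0.0602]
scene plate1 0.95 [245. 374.] [0.5511 0.0803 0.0585] [0.5521 0.0807 0.0601]
scene plate1 0.73 [227. 334.] [0.5568 0.0062 0.0585] [0.5561 0.0057 0.0574]
scene plate1 0.72 [213. 302.] [ 0.56   -0.0568  0.0585] [ 0.561  -0.0561  0.0599]
scene plate1 0.71 [257. 403.] [0.546  0.1317 0.0585] [0.5461 0.1317 0.0586]
scene plate2 0.95 [245. 374.] [0.5511 0.0803 0.0585] [0.5521 0.0807 0.0601]
scene plate2 0.73 [227. 334.] [0.5568 0.0062 0.0585] [0.5561 0.0057 0.0574]
scene plate2 0.72 [213. 302.] [ 0.56   -0.0568  0.0585] [ 0.561  -0.0561  0.0599]
scene plate2 0.71 [257. 403.] [0.546  0.1317 0.0585] [0.5461 0.1317 0.0586]
scene plate3 0.95 [245. 374.] [0.5511 0.0803 0.0585] [0.5521 0.0807 0.0601]
scene plate3 0.73 [227. 334.] [0.5568 0.0062 0.0585] [0.5561 0.0057 0.0574]
scene plate3 0.72 [213. 302.] [ 0.56   -0.0568  0.0585] [ 0.561  -0.0561  0.0599]
scene plate3 0.71 [257. 403.] [0.546  0.1317 0.05
[... 938 characters left out ...]
68]
side plate2 0.62 [286. 317.] [ 0.5618 -0.0661  0.0585] [ 0.5615 -0.0671  0.0594]
side plate3 0.97 [233. 290.] [0.5546 0.0794 0.0585] [0.5543 0.0782 0.0594]
side plate3 0.84 [213. 275.] [0.5428 0.1456 0.0585] [0.5433 0.1486 0.0564]
side plate3 0.71 [255. 303.] [0.5595 0.0131 0.0585] [0.56   0.0151 0.0568]
side plate3 0.62 [286. 317.] [ 0.5618 -0.0661  0.0585] [ 0.5615 -0.0671  0.0594]
side plate4 0.97 [233. 290.] [0.5546 0.0794 0.0585] [0.5543 0.0782 0.0594]
side plate4 0.84 [213. 275.] [0.5428 0.1456 0.0585] [0.5433 0.1486 0.0564]
side plate4 0.71 [255. 303.] [0.5595 0.0131 0.0585] [0.56   0.0151 0.0568]
side plate4 0.62 [286. 317.] [ 0.5618 -0.0661  0.0585] [ 0.5615 -0.0671  0.0594]
0.6
```

View pics/scene0.png

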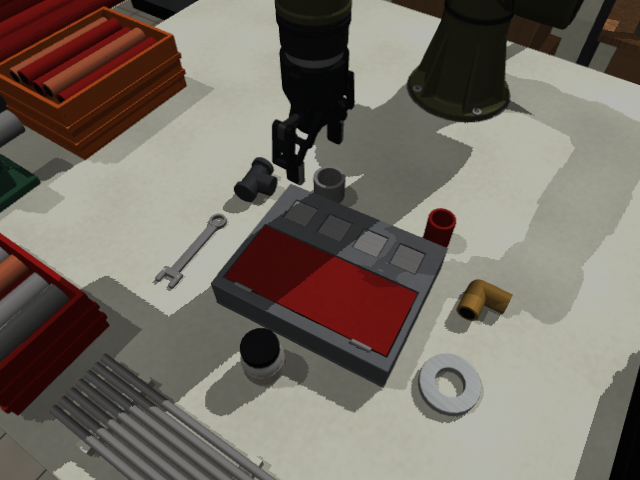

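View pics/side0.png

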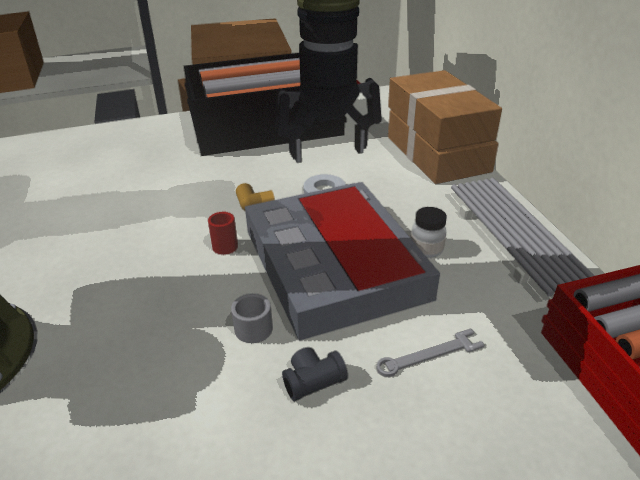

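The scene view shows the four plates in a row at about (301,213), (335,228), (371,243) and (407,258), and the side view agrees. The coupling is just in front of the −y plates. Next I'll fit the row, close the fingers, turn the jaws along the row, and check with the wrist camera.

```bash
cat >> h.py <<'E'
from scipy.spatial.transform import Rotation as Ro
def fit(P):
    # P: list of (index 0..3, xy): rigid row fit, spacing .066
    k=np.array([(p[0]-1.5)*.066 for p in P]); X=np.array([p[1][:2] for p in P])
    k0=k-k.mean(); v=k0@(X-X.mean(0)); u=v/np.linalg.norm(v)
    c=X.mean(0)-k.mean()*u
    return c,u,X-(c+np.outer(k,u))
def quat(u):
    y=np.array([u[0],u[1],0]); z=np.array([0,0,-1.]); x=np.cross(y,z)
    return Ro.from_matrix(np.c_[x,y,z]).as_quat()
E
python3 - <<'E'
from h import *
P=[(2,(.5511,.0803)),(1,(.5568,.0062)),(0,(.56,-.0568)),(3,(.546,.1317)),(2,(.5546,.0794)),(3,(.5428,.1456)),(1,(.5595,.0131)),(0,(.5618,-.0661))]
c,u,r=fit(P);print(c,u,r.round(4).tolist())
q=quat(u)
cands=[(ik([*c,.2],w),w) for w in (quat(u),quat(-u))]
print([(None if a is None else np.round(a,2)) for a,_ in cands])
a,w=min([x for x in cands if x[0] is not None],key=lambda x:abs(x[0][5]-1.571))
gripper_to(0.0)
reach([c[0]-.03,c[1],.24],w)
p=get_tool_pos();R=Ro.from_quat(get_tcp_rot()).as_matrix()
s=snapshot('wrist');save(s,'w0')
T=np.eye(4);T[:3,:3]=R;T[:3,3]=p;T=T@np.array(s['mount'])
s['R']=T[:3,:3].T;s['t']=-T[:3,:3].T@T[:3,3]
import pickle;pickle.dump(s,open('w0.pkl','wb'))
print(np.array(s['mount']).round(3))
for n in ('plate1','panel'):
  for m in mark_of(n,'wrist'): print(n,m['conf'],np.round(m['centre']),world(s,*m['centre'],.0585).round(4))
print(get_t(),get_force(),get_tool_pos(),get_finger_gap())
E
```

```text
[0.554075 0.041675] [-0.08145844  0.99667674] [[-0.0003, 0.0057], [0.0, -0.0026], [-0.0021, 0.0002], [-0.0, -0.0086], [0.0032, 0.0048], [-0.0032, 0.0053], [0.0027, 0.0043], [-0.0003, -0.0091]]
[array([ 0.08,  0.24, -0.21,  1.12,  0.  , -0.01]), array([ 0.08,  0.24, -0.21,  1.12,  0.  ,  3.14])]
[[-0.001 -0.951 -0.308  0.08 ]
 [ 1.    -0.001 -0.     0.001]
 [ 0.    -0.308  0.951 -0.143]
 [ 0.     0.     0.     1.   ]]
panel 0.6 [164. 329.] [0.5558 0.0366 0.0585]
panel 0.56 [273. 190.] [0.4564 0.1449 0.0585]
2.9167 [-0.31379256  0.51830034  0.76348766] [0.52422691 0.04159472 0.23993535] -0.00018924711808023306
```

View pics/w0.png

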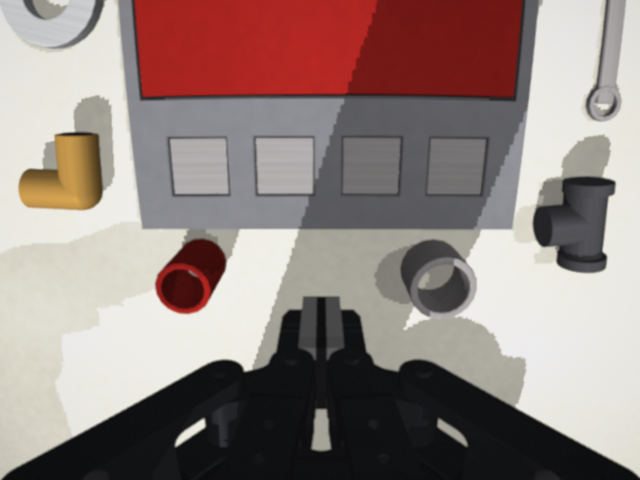

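The wrist view is clear. The plate centres are at columns of about 199, 285, 372 and 457, row 166, with the cover edge at row 97. I'll compute the row from these.

Run:
```python
from h import *
import pickle
s=pickle.load(open('w0.pkl','rb'))
g=cv2.cvtColor(s['pixels'],cv2.COLOR_RGB2GRAY)
P=[]
for k,(r,q) in zip((3,2,1,0),((166,199.5),(165.5,285),(165.5,371.5),(166,457.5))):
    w=world(s,r,q,.0585); P.append((k,w)); print(k,w.round(4),world(s,r,q)[2])
c,u,r=fit(P);print(c,u,r.round(4).tolist())
pickle.dump((c,u),open('row.pkl','wb'))
print(world(s,97,330,.06),world(s,229,330,.06))
```

```text
3 [0.547  0.1362 0.0585] 0.0580717650487928
2 [0.5523 0.0704 0.0585] 0.05828770065944788
1 [0.5577 0.0044 0.0585] 0.05774733981496194
0 [ 0.5632 -0.0621  0.0585] 0.05822436651842722
[0.5550463 0.0372306] [-0.08130486  0.99668928] [[-0.0, 0.0003], [-0.0, 0.0002], [-0.0, 0.0001], [0.0001, -0.0006]]
[0.6053777  0.04046578 0.06      ] [0.50493031 0.03172438 0.06      ]
```

```bash
cat > probe.py <<'E'
from h import *
import pickle,sys
c,u=pickle.load(open('row.pkl','rb')); w=quat(u)
def probe(k):
    p=c+(k-2.5)*.066*u
    line_to([*p,.085],w,rate=.15); line_to([*p,.066],rate=.08)
    sleep(.1); f0=np.array(get_force())
    hit=line_to([*p,.0545],rate=.012,force_limit=8)
    z=get_tool_pos()[2]; f=np.array(get_force())-f0
    print('plate',k,'hit',hit,'z',round(z,4),'dF',f.round(1),'t',round(get_t(),2),flush=True)
    if hit: line_to([*p,.085],rate=.1)
    return hit,z,p
E
python3 - <<'E'
from probe import *
probe(3)
E
```

```text
plate 3 hit True z 0.0586 dF [ 0.  -0.2  5.1] t 7.35
```

Plate 3 is solid: it stopped at 58.6 mm, which is the plate face. I'll try the others and stop at the one that gives.

Run:
```python
from probe import *
for k in (4,2,1):
    hit,z,p=probe(k)
    if z<.0565: print('gives',k); break
```

```text
plate 4 hit False z 0.0545 dF [-0.9  1.3  0.7] t 9.95
gives 4
```

Run:
```python
from probe import *
p=c+1.5*.066*u
hit=line_to([*p,.0495],rate=.012,force_limit=14)
print(hit,get_tool_pos(),get_force(),get_t())
sleep(.15); print(get_tool_pos(),get_force())
for n in ('scene','side'): save(snapshot(n),n+'1')
```

```text
True [0.54698843 0.13595634 0.05051724] [-1.30553558 -0.83479397  6.03655255] 10.3583
[0.54702531 0.13596056 0.05054848] [-1.40881013 -0.31235402  5.26352216]
```

View pics/side1.png

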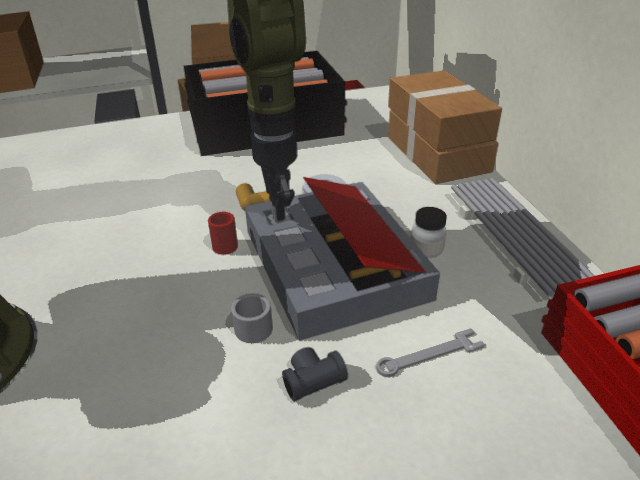

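The side view shows the cover's free edge raised, from about (305,180) to (420,270). The fingertip is on the stop, 8 mm in, with about 5 N still on it. I'll retract straight up and check again.

Run:
```python
from probe import *
p=c+1.5*.066*u
line_to([*p,.07],rate=.05)
b=p-.03*np.array([u[1],-u[0]])
line_to([*b,.25],rate=.12)
sleep(.5)
print(get_tool_pos(),get_force(),get_t())
s=snapshot('side');save(s,'side2')
```

```text
[0.51710604 0.13344713 0.24997864] [0.17601357 0.40221114 0.52974659] 13.325
```

View pics/side2.png

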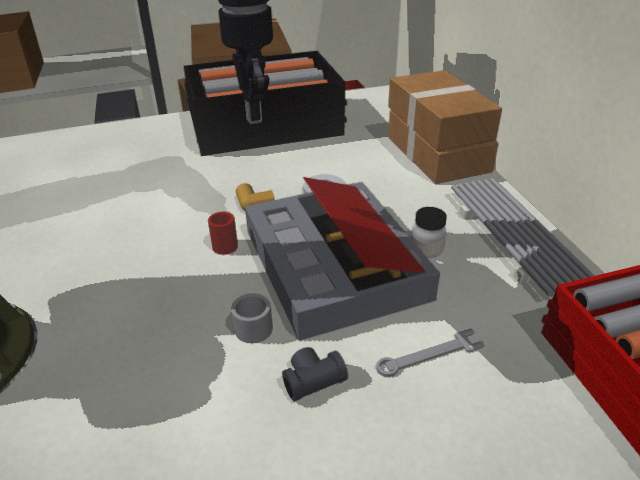

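The cover stays up at the same place, with its edge from (305,180) to (420,270). Plate 4 sits sunken at (278,215), the fittings haven't moved, and the arm is clear.

```bash
python3 -c "
from cell import *
finish_job()"
```

```text
the job is handed in; nothing more can be done
```

The cover is open and staying up: plate 4 was the push plate, and I handed the job in at about 13 s of the 48 s allowed.

- **Finding the plates:** I located the row in one wrist picture, and the four centres fitted a straight row at 66 mm spacing to within 1 mm. The plate marks from the networks in the other two views were up to 9 mm off that spacing, and the networks missed the plates in the wrist view. I read the centres off that picture by eye instead.
- **Feeling for the catch:** Plate 3 was solid; the tip stopped at 58.6 mm, its face height, under a light press with an 8 N limit. Plate 4 gave, so I did not touch plates 1 and 2.
- **Pressing it in:** I pushed plate 4 to its stop with the tip at 50.5 mm, which is 8 mm in, with about 5 N still on it.
- **Last checks:** With the arm 19 cm above the panel, the wrist force was near zero. The final side picture shows the cover up, plate 4 sunken and the fittings unmoved. I judged the cover's angle from the picture only and did not measure it. No check failed.

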